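# Pin the handles of the burnishers

### The job

Lay every burnisher that lies loose on the bench flat in a pocket of the wooden pinning board, one to a pocket, pin up and all blades pointing away from you. Then, with them lying there, take the rawhide mallet from its stand and strike each burnisher's spring pin down until it is flush with the handle; use only the mallet on the pins. Leave the burnishers pinned in their pockets, put the mallet back on its stand as you found it, and do not disturb the other things on the bench.

Things in the scene. Friction and masses are not known exactly. Their poses are not given: they have to be found in the camera images.
- burnisherA: Flat burnisher: dark wooden slab handle 105 long, 26 wide, 24 mm thick, then a flat steel blade 60 long, 18 wide, 4 mm thick at mid-thickness. All alike, 0.11 to 0.2 kg, balancing 15 mm ahead of the handle's middle. Origin: centre of the handle's underside. x along it to the blade tip (112.5 mm), y across, z up on the pin's side; starts lying flat, pin up. Some may be absent.
- pinA: The steel slotted spring pin, 8 mm across, of burnisherA; it stands up out of the handle's top face on the centre line, 30 mm ahead of the handle's middle. Origin: centre of the pin's top end (36 mm above the handle's underside when undriven, 24 mm when flush). It stays wherever it is driven; about 7 N moves it.
- driveA (a joint): How far pinA has been driven in, m: 0 = standing 12 mm proud, 0.012 = flush with the handle's top face. Starts between 0 and 0.003.
- burnisherB: Flat burnisher: dark wooden slab handle 105 long, 26 wide, 24 mm thick, then a flat steel blade 60 long, 18 wide, 4 mm thick at mid-thickness. All alike, 0.11 to 0.2 kg, balancing 15 mm ahead of the handle's middle. Origin: centre of the handle's underside. x along it to the blade tip (112.5 mm), y across, z up on the pin's side; starts lying flat, pin up. Some may be absent.
- pinB: The steel slotted spring pin, 8 mm across, of burnisherB; it stands up out of the handle's top face on the centre line, 30 mm ahead of the handle's middle. Origin: centre of the pin's top end (36 mm above the handle's underside when undriven, 24 mm when flush). It stays wherever it is driven; about 7 N moves it.
- driveB (a joint): How far pinB has been driven in, m: 0 = standing 12 mm proud, 0.012 = flush with the handle's top face. Starts between 0 and 0.003.
- burnisherC: Flat burnisher: dark wooden slab handle 105 long, 26 wide, 24 mm thick, then a flat steel blade 60 long, 18 wide, 4 mm thick at mid-thickness. All alike, 0.11 to 0.2 kg, balancing 15 mm ahead of the handle's middle. Origin: centre of the handle's underside. x along it to the blade tip (112.5 mm), y across, z up on the pin's side; starts lying flat, pin up. Some may be absent.
- pinC: The steel slotted spring pin, 8 mm across, of burnisherC; it stands up out of the handle's top face on the centre line, 30 mm ahead of the handle's middle. Origin: centre of the pin's top end (36 mm above the handle's underside when undriven, 24 mm when flush). It stays wherever it is driven; about 7 N moves it.
- driveC (a joint): How far pinC has been driven in, m: 0 = standing 12 mm proud, 0.012 = flush with the handle's top face. Starts between 0 and 0.003.
- burnisherD: Flat burnisher: dark wooden slab handle 105 long, 26 wide, 24 mm thick, then a flat steel blade 60 long, 18 wide, 4 mm thick at mid-thickness. All alike, 0.11 to 0.2 kg, balancing 15 mm ahead of the handle's middle. Origin: centre of the handle's underside. x along it to the blade tip (112.5 mm), y across, z up on the pin's side; starts lying flat, pin up. Some may be absent.
- pinD: The steel slotted spring pin, 8 mm across, of burnisherD; it stands up out of the handle's top face on the centre line, 30 mm ahead of the handle's middle. Origin: centre of the pin's top end (36 mm above the handle's underside when undriven, 24 mm when flush). It stays wherever it is driven; about 7 N moves it.
- driveD (a joint): How far pinD has been driven in, m: 0 = standing 12 mm proud, 0.012 = flush with the handle's top face. Starts between 0 and 0.003.
- board: Pinning board, fixed: light wood, 147 (x) x 252 (y) x 22 mm high, with four pockets side by side along y, 62 mm apart, each 119 (x) x 34 wide and 8 mm deep (floor 14 mm above the bench), grey felt lining. Origin: centre of underside; x points away from the robot (within 0.15 rad), as the blades must. A handle fits a pocket with a few mm of play; its blade passes over the far wall.
- mallet: Rawhide mallet, 0.32 kg: upright cylindrical head 42 mm across, 72 long, with flat end faces; flat-sided wooden handle 18 wide x 24 mm high, reaching 215 mm from the head's axis. Origin: centre of the lower face; z up the head's axis; the handle runs along -x, its centre line 36 mm above the origin. Balances 25 mm behind the axis. Grip it across the handle, about 50 mm behind the axis.
- stand: The mallet's stand, fixed to the bench: light wooden base 245 x 80 x 10 mm with a fork 150 mm behind the seat; the fork's saddle is 34 mm above the bench, its two cheeks rise to 62 mm and leave 28 mm between them. Origin: on the bench under the mallet head's seat; the handle lies along its -x.
- mallet_seat (a point): Where the centre of the mallet head's lower face stands: on top of the stand's base, 10 mm above the bench; axes as the stand's.
- glue_bottle: Bystander: white glue bottle, 48 mm across, 115 mm high, beyond the board. Origin: centre of its base.
- doming_block: Bystander: steel doming block, a 56 mm cube. Origin: centre of its base.
- bur_box: Bystander: wooden bur box 85 x 130 x 34 mm with steel burs standing 14 mm out of it. Origin: centre of its base.
- pocket1 (a point): Pocket 1 of the board (1 is the leftmost seen from the robot, 4 the rightmost): centre of the pocket's floor, where the centre of a handle's underside belongs; x points the way the blade must point.
- pocket2 (a point): Pocket 2 of the board (1 is the leftmost seen from the robot, 4 the rightmost): centre of the pocket's floor, where the centre of a handle's underside belongs; x points the way the blade must point.
- pocket3 (a point): Pocket 3 of the board (1 is the leftmost seen from the robot, 4 the rightmost): centre of the pocket's floor, where the centre of a handle's underside belongs; x points the way the blade must point.
- pocket4 (a point): Pocket 4 of the board (1 is the leftmost seen from the robot, 4 the rightmost): centre of the pocket's floor, where the centre of a handle's underside belongs; x points the way the blade must point.
Mind the look-alikes: they are no part of the job. Leave any purple or white look-alike of the burnisherD alone. What is shaped like the mallet but red is not meant.

How it is judged (in metres and radians):
On the way, in this order (a step that is already met when the one before it is completed fails the run):
1. every burnisher lies flat in a pocket of the board, pin up, blade pointing away (angle between each of burnisherA, burnisherB, burnisherC, burnisherD's own z axis and vertical below 0.1 rad and ((horizontal distance between burnisherA and pocket1 below 0.012 m and z of burnisherA in the frame of pocket1 between -0.005 and 0.005 m and x of pinA in the frame of pocket1 above 0.01 m) or (horizontal distance between burnisherA and pocket2 below 0.012 m and z of burnisherA in the frame of pocket2 between -0.005 and 0.005 m and x of pinA in the frame of pocket2 above 0.01 m) or (horizontal distance between burnisherA and pocket3 below 0.012 m and z of burnisherA in the frame of pocket3 between -0.005 and 0.005 m and x of pinA in the frame of pocket3 above 0.01 m) or (horizontal distance between burnisherA and pocket4 below 0.012 m and z of burnisherA in the frame of pocket4 between -0.005 and 0.005 m and x of pinA in the frame of pocket4 above 0.01 m)) and ((horizontal distance between burnisherB and pocket1 below 0.012 m and z of burnisherB in the frame of pocket1 between -0.005 and 0.005 m and x of pinB in the frame of pocket1 above 0.01 m) or (horizontal distance between burnisherB and pocket2 below 0.012 m and z of burnisherB in the frame of pocket2 between -0.005 and 0.005 m and x of pinB in the frame of pocket2 above 0.01 m) or (horizontal distance between burnisherB and pocket3 below 0.012 m and z of burnisherB in the frame of pocket3 between -0.005 and 0.005 m and x of pinB in the frame of pocket3 above 0.01 m) or (horizontal distance between burnisherB and pocket4 below 0.012 m and z of burnisherB in the frame of pocket4 between -0.005 and 0.005 m and x of pinB in the frame of pocket4 above 0.01 m)) and ((horizontal distance between burnisherC and pocket1 below 0.012 m and z of burnisherC in the frame of pocket1 between -0.005 and 0.005 m and x of pinC in the frame of pocket1 above 0.01 m) or (horizontal distance between burnisherC and pocket2 below 0.012 m and z of burnisherC in the frame of pocket2 between -0.005 and 0.005 m and x of pinC in the frame of pocket2 above 0.01 m) or (horizontal distance between burnisherC and pocket3 below 0.012 m and z of burnisherC in the frame of pocket3 between -0.005 and 0.005 m and x of pinC in the frame of pocket3 above 0.01 m) or (horizontal distance between burnisherC and pocket4 below 0.012 m and z of burnisherC in the frame of pocket4 between -0.005 and 0.005 m and x of pinC in the frame of pocket4 above 0.01 m)) and ((horizontal distance between burnisherD and pocket1 below 0.012 m and z of burnisherD in the frame of pocket1 between -0.005 and 0.005 m and x of pinD in the frame of pocket1 above 0.01 m) or (horizontal distance between burnisherD and pocket2 below 0.012 m and z of burnisherD in the frame of pocket2 between -0.005 and 0.005 m and x of pinD in the frame of pocket2 above 0.01 m) or (horizontal distance between burnisherD and pocket3 below 0.012 m and z of burnisherD in the frame of pocket3 between -0.005 and 0.005 m and x of pinD in the frame of pocket3 above 0.01 m) or (horizontal distance between burnisherD and pocket4 below 0.012 m and z of burnisherD in the frame of pocket4 between -0.005 and 0.005 m and x of pinD in the frame of pocket4 above 0.01 m))), for 0.2 s.
2. every spring pin has been driven flush while the burnishers lie in their pockets (all of step 1 and value of joint each of driveA, driveB, driveC, driveD above 0.01 m), for 0.2 s.
At the end, for the whole second after the job is handed in: Each burnisher at rest in its own pocket (middle within 12 mm of the pocket's centre, 5 mm of its floor, tilt under 0.1 rad, blade pointing away), every pin at most 2 mm proud, mallet at rest on its stand, head face down within 20 mm of its seat, handle in the fork (all of step 2 and linear speed of each of burnisherA, burnisherB, burnisherC, burnisherD, mallet below 0.02 m/s and horizontal distance between mallet and mallet_seat below 0.02 m and z of mallet in the frame of mallet_seat between -0.005 and 0.006 m and angle between mallet's own z axis and vertical below 0.1 rad and angle between the x axis of mallet and the x axis of stand, either way round below 0.12 rad); the robot touches nothing.
It fails at once if a spring pin is pushed by the gripper or arm instead of the mallet (contact force between any of the fingers, the arm and pinA above 6 N or contact force between any of the fingers, the arm and pinB above 6 N or contact force between any of the fingers, the arm and pinC above 6 N or contact force between any of the fingers, the arm and pinD above 6 N).
It fails at once if a bystander (glue bottle, doming block or bur box) is moved more than 30 mm (distance of any of glue_bottle, doming_block, bur_box from where it was at the start of the episode above 0.03 m).
Of burnisherA, burnisherB, burnisherC, burnisherD only 3 to 4 are there at a start; the rules pass over those that are not, and their reading is None.
At some moment in a run one of burnisherA, burnisherB, burnisherC, burnisherD may be knocked a few centimetres aside while the robot is not near it.
It also fails if it takes over 210 s, if anything falls off the work surface, if the arm or the gripper's body presses on something with over 40 N, if the wrist force passes 120 N, or if a joint passes its speed limit or range.

### The arm

A 6-joint arm with a two-finger parallel gripper is mounted at the origin on the work surface. World frame = base frame: x ahead of the robot, y to its left, z up, the work surface at z = 0. Lengths are in mm, angles in degrees, forces in N, time in s.
With the tool pointing down it reaches from about 350 to 850 mm from the base axis. Payload 8.1 kg.
Tool frame: the origin (TCP) lies midway between the tips of the shut fingers; the grasp point (between the pads) lies 19 mm behind it; z points along the fingers, y is the line along which they close (so a half turn about z gives the same grasp; the last joint's range is limited). The gripper opens to 85 mm and grips with 20 to 120 N. Pads are 22 mm wide; open, the fingers measure 114 mm over their backs; the gripper's body (76 mm by 85 mm) begins 54 mm behind the grasp point. The pads swing forward as they close: fully open they stand 13 mm farther back than shut.
Start: joints at [65.065, 7.471, 85.268, -0, 87.261, -4.893], TCP at [205.605, 563.677, 231.292] pointing down, gripper open.
Joint ranges: [-169.43, 169.43], [-51.17, 129.36], [1.28, 143.12], [-76.62, 256.62], [0, 156.53], [-152.29, 152.29]. Speed limits (degrees/s): [136.94, 136.94, 159.86, 180, 180, 180].

### API

Orientations are given as [roll, pitch, yaw] about the fixed x, y, z axes, in that order (R = Rz(yaw) Ry(pitch) Rx(roll)).
In Python, from bench import sensors, optics, r gives the robot as it stands.
- The arm moves only by the tool apply_moves, never from a script. Its argument "targets" is a list of rows, each a list of 7 numbers: the shift along the tool's x, y, z in mm, then the turn, a rotation vector about the tool's x, y, z in rad, then the closure, from 0 (fully open) to 1 (shut). In form: [[x, y, z, wx, wy, wz, claw], ...]. A call has 1 to 20 rows; each row shifts and turns the commanded pose from where the row before left it, along the tool's axes as they then stand; what a row does not reach is not made up. A row lasts 1/8 s, in which the tool goes at most 62.5 mm and 10.7 degrees, less where a joint would pass 70% of its speed; a pose out of reach is approached as far as the arm can. A call is refused whole if a number of a shift passes 62.5 or a number of a turn 0.188, either way. A call with a gripper value outside its range is refused whole. The fingers move at their own pace and stop on an object; "force" is the grip in N (left out, the last holds). Time passes only in rows, so rows that do not move let the fingers close. It gives the time, the measured TCP pose, the force, the opening and the grip force at its end, in the units of the state.
- sensors.sense(): the state, without advancing time (a new reading comes with each control period).
- optics.snapshot(name): name is "side" or "top" or "wrist"; returns the picture (384x512x3 uint8, red, green, blue); there is no depth.
- optics.get_calibration(name): a dict with "camera_matrix" (3x3 intrinsics, pixels), "pose" (4x4, takes a point from camera to world coordinates). Camera axes: x right, y down, z forward; pixel columns grow to the right and rows downward; lengths in mm; the calibration is good to about 2 mm. The wrist camera is an equidistant fisheye: a pixel r from the principal point sees the ray r / f radians off the axis. A picture is of the moment at which its call begins: read the wrist's pose just before it. get_calibration takes no time and is no camera call; for the wrist camera it gives the pose at the moment of the call.
- r.hand_in(): hands the job in; it is judged then, once.
The state is a dict: "time": time; "joint_pos": joint angles; "qd": joint speeds; "joint_efforts": joint torques, N m; "tool_pos": TCP position; "tcp_rot": TCP orientation; "ft_force": force on the tool from outside, world axes, zero at the start; "wrist_torque": the same for the moment, N m; "finger_gap": finger opening in mm; "grip_force": force on a finger pad.
Only numpy, scipy, OpenCV 4.12 (cv2) and the standard library are available. Lean on these libraries where they do the work, as an engineer would, in place of code of your own. Each camera call takes 0.05 s, during which the arm holds its last target. There are 200 camera calls.

## Working session

There is one attempt and no reset: what is moved stays moved. The work goes in short steps, Python scripts to look and compute and a tool call to move; the robot and the scene stay as the last step left them, time stands still between calls to the robot, and variables do not carry over. Pictures are saved under pics/ and viewed, at most 17 in all, crops included, and the job is handed in when it is done.

Besides the shell and the picture viewer there is one more tool, called after "Emit:" as name([rows], argument=value, ...), one row to a line, values as JSON. apply_moves: Moves the arm, as the interface text tells. Its arguments: {"type":"object","properties":{"targets":{"type":"array"},"force":{"type":"number"}},"required":["targets"]}

```bash
ls; mkdir -p pics; python3 - <<'E'
from bench import sensors, optics, r
import cv2,numpy as np
s=sensors.sense(); print({k:np.round(v,2).tolist() for k,v in s.items()})
for n in ("top","side"):
    im=optics.snapshot(n); cv2.imwrite(f"pics/{n}0.png",im[...,::-1])
    c=optics.get_calibration(n); print(n,np.round(c["camera_matrix"],1).tolist(),np.round(c["pose"],3).tolist())
print(optics.get_calibration("wrist"))
E
```

```text
pics
{'time': 0.0, 'joint_pos': [65.06, 7.52, 85.33, -0.0, 87.26, -4.89], 'qd': [-0.07, 0.14, -0.07, -0.05, 0.08, -0.01], 'joint_efforts': [-0.0, -56.94, -50.05, -0.0, 0.02, 0.0], 'tool_pos': [205.38, 563.17, 230.23], 'tcp_rot': [-179.89, -0.01, 159.96], 'ft_force': [0.34, -1.06, -1.22], 'wrist_torque': [-0.04, 0.01, 0.06], 'grip_force': 0.0, 'finger_gap': 85.38}
top [[406.6, 0.0, 247.9], [0.0, 406.6, 190.7], [0.0, 0.0, 1.0]] [[-0.019, -0.985, 0.17, 315.389], [-1.0, 0.017, -0.013, 3.413], [0.01, -0.17, -0.985, 1340.593], [0.0, 0.0, 0.0, 1.0]]
side [[432.0, 0.0, 255.0], [0.0, 432.0, 192.5], [0.0, 0.0, 1.0]] [[0.96, -0.217, 0.178, 197.644], [-0.281, -0.735, 0.617, -1120.755], [-0.003, -0.642, -0.767, 1476.538], [0.0, 0.0, 0.0, 1.0]]
{'camera_matrix': array([[297.31863964,   0.        , 254.82427384],
       [  0.        , 297.31863964, 195.51981701],
       [  0.        ,   0.        ,   1.        ]]), 'pose': array([[ 3.43393602e-01,  9.01867946e-01,  2.62135543e-01,
         1.39103037e+02],
       [ 9.39189019e-01, -3.29093662e-01, -9.80884722e-02,
         5.87572412e+02],
       [-2.19570318e-03,  2.79877777e-01, -9.60033129e-01,
         3.72872904e+02],
       [ 0.00000000e+00,  0.00000000e+00,  0.00000000e+00,
         1.00000000e+00]])}
```

```bash
python3 - <<'E'
import cv2
a=cv2.imread("pics/top0.png"); cv2.imwrite("pics/top0b.png",cv2.resize(a,(800,600),interpolation=cv2.INTER_CUBIC))
E
```

```text
(no output)
```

View pics/top0b.png

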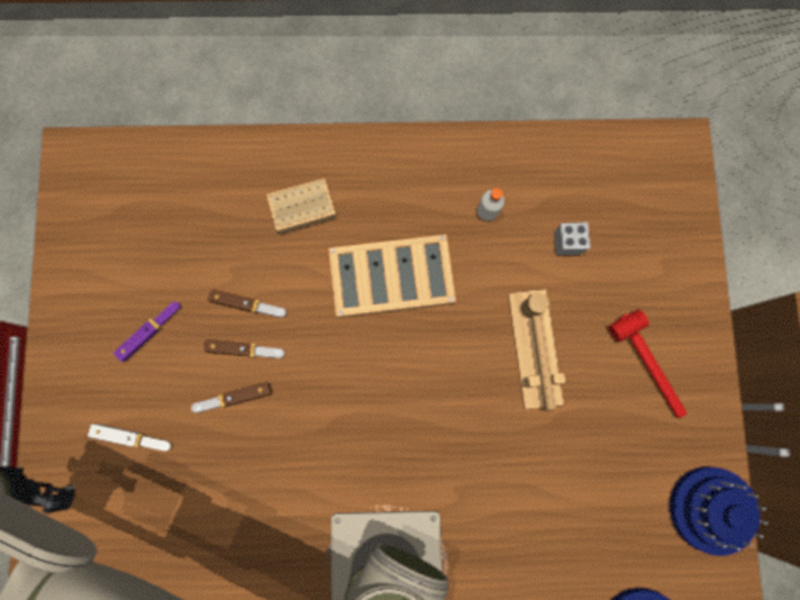

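View pics/side0.png

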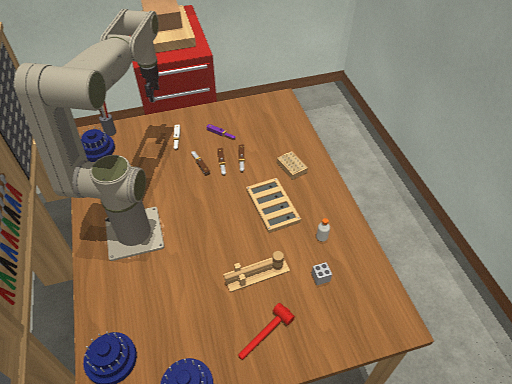

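The top view (shown ×1.5625) has three dark-wood burnishers at (247,302), (245,349) and (232,397). The purple one at (148,331) and the white one at (128,438) are look-alikes. The board is at (392,275), the rawhide mallet on its stand at (537,348), and the red mallet at (650,363) is a look-alike. The side view agrees, so the job is three burnishers unless the arm hides a fourth.

```bash
cat > h.py <<'E'
from bench import sensors, optics, r
import cv2, numpy as np
from scipy.spatial.transform import Rotation as R
np.set_printoptions(suppress=True,precision=1)
def snap(n,f=None):
    c=optics.get_calibration(n); im=optics.snapshot(n)[...,::-1].copy()
    if f: cv2.imwrite("pics/"+f,im); np.savez("pics/"+f+".npz",K=c["camera_matrix"],P=c["pose"])
    return im,c["camera_matrix"],np.array(c["pose"])
def cast(px,K,P,z,fish):
    px=np.atleast_2d(px).astype(float); d=(px-K[:2,2])/K[0,0]
    if fish:
        t=np.linalg.norm(d,axis=1,keepdims=True); d=d/np.maximum(t,1e-9)
        v=np.hstack([d*np.sin(t),np.cos(t)])
    else: v=np.hstack([d,np.ones((len(d),1))])
    v=v@P[:3,:3].T; o=P[:3,3]
    return o+v*((z-o[2])/v[:,2])[:,None]
def proj(X,K,P,fish):
    X=(np.atleast_2d(X)-P[:3,3])@P[:3,:3]
    if fish:
        q=np.linalg.norm(X[:,:2],axis=1,keepdims=True); t=np.arctan2(q,X[:,2:]); u=X[:,:2]/np.maximum(q,1e-9)*t
    else: u=X[:,:2]/X[:,2:]
    return u*K[0,0]+K[:2,2]
def rectify(im,K,P,z,c,w,s,fish):
    """metric view of plane z: x up, y left, s px/mm, centre c, half-size w (mm)"""
    n=int(2*w*s); g=(np.arange(n)+.5)/s-w
    X=np.stack([c[0]-np.repeat(g,n),c[1]-np.tile(g,n),np.full(n*n,z)],1)
    m=proj(X,K,P,fish).astype(np.float32).reshape(n,n,2)
    return cv2.remap(im,m[...,0],m[...,1],cv2.INTER_LINEAR)
def go(x,y,z,yaw=None):
    s=sensors.sense(); Rt=R.from_euler('xyz',s["tcp_rot"],degrees=True)
    d=Rt.inv().apply(np.array([x,y,z])-s["tool_pos"]); print("tcp",s["tool_pos"],s["tcp_rot"],"tool shift",d, "rows>=",np.abs(d).max()/62.5)
    if yaw is not None:
        e=(s["tcp_rot"][2]-yaw+90)%180-90   # tool z down: +wz lowers yaw
        print("wz total rad",round(np.radians(e),3))
E
python3 - <<'E'
from h import *
im=cv2.imread("pics/top0.png"); d=np.load
K=np.array(optics.get_calibration("top")["camera_matrix"]);P=optics.get_calibration("top")["pose"]
for p in [(158,194),(148,254),(300,100),(348,195)]: print(p,im[p[1],p[0]])
for n,p in dict(b1=(232,299),b2=(228,348),b3=(247,396),pur=(148,331),wh=(128,438)).items(): print(n,cast(np.array(p)/1.5625,K,P,24,0))
for p in [(330,248),(446,236),(455,301),(338,315)]: print("board",cast(np.array(p)/1.5625,K,P,22,0))
print("mallet top",cast(np.array((537,301))/1.5625,K,P,82,0),"fork",cast(np.array((546,395))/1.5625,K,P,58,0))
E
```

```text
(158, 194) [ 98 105 115]
(148, 254) [ 82  94 111]
(300, 100) [ 61 103 154]
(348, 195) [119 174 214]
b1 [[545.3 311.9  24. ]]
b2 [[442.5 317.9  24. ]]
b3 [[343.5 276.8  24. ]]
pur [[480.8 484.4  24. ]]
wh [[264.2 514.9  24. ]]
board [[652.4 106.4  22. ]]
board [[ 674.8 -142.2   22. ]]
board [[ 533.3 -156.3   22. ]]
board [[507.8  90.2  22. ]]
mallet top [[ 520.5 -314.3   82. ]] fork [[ 333.5 -327.1   58. ]]
```

Emit:
apply_moves([
  [0, 0, -10, 0, 0, 0.175, 0],
  [0, 0, -10, 0, 0, 0.175, 0],
  [0, 0, -10, 0, 0, 0.175, 0],
  [0, 0, -10, 0, 0, 0.175, 0],
  [0, 0, -10, 0, 0, 0.175, 0],
  [0, 0, -10, 0, 0, 0.175, 0],
  [0, 0, -10, 0, 0, 0.175, 0],
  [-33, 29, 0, 0, 0, 0, 0],
  [-33, 29, 0, 0, 0, 0, 0],
  [-33, 29, 0, 0, 0, 0, 0],
  [-33, 29, 0, 0, 0, 0, 0],
  [-33, 29, 0, 0, 0, 0, 0],
  [-33, 29, 0, 0, 0, 0, 0],
  [-33, 29, 0, 0, 0, 0, 0],
  [-33, 29, 0, 0, 0, 0, 0],
  [0, 0, 0, 0, 0, 0, 0],
  [0, 0, 0, 0, 0, 0, 0],
])

```text
time: 2.22
tool_pos: [436.2, 298.9, 300.9]
tcp_rot: [-179.9, -0.0, 89.7]
ft_force: [-0.5, 1.5, 0.1]
finger_gap: 85.3
grip_force: 0.0
```

```bash
python3 - <<'E'
from h import *
go(440,300,300,90)
im,K,P=snap("wrist","w1.png"); print(P[:3,3])
m=rectify(im,K,P,24,(440,300),180,1.6,1); cv2.imwrite("pics/w1r.png",m)
t,_,_=snap("top","top1.png")
cv2.imwrite("pics/w1c.png",np.hstack([m, cv2.resize(t[192:384,0:80],(240,576))]))
E
```

```text
tcp [436.2 298.9 300.9] [-179.9   -0.    89.7] tool shift [1.1 3.8 0.9] rows>= 0.0608253986266375
wz total rad -0.005
[437.2 369.9 443.5]
```

View pics/w1c.png

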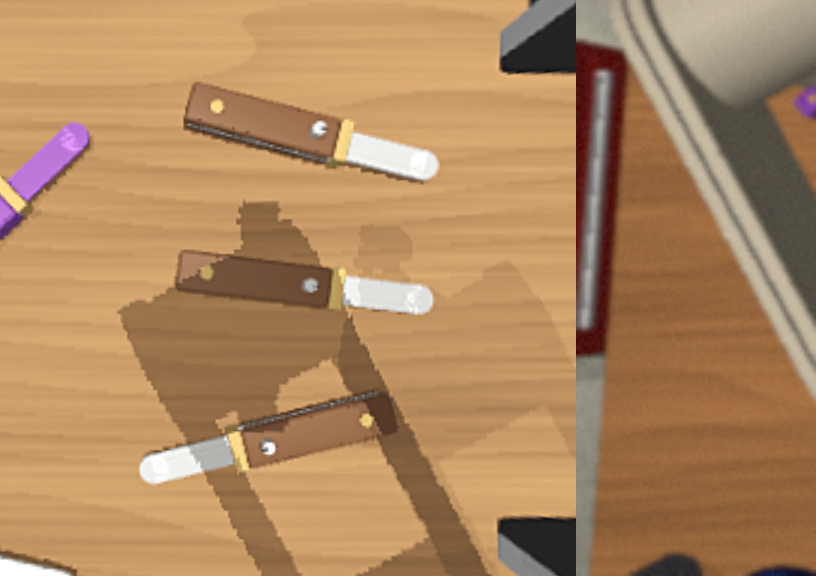

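The rectified wrist view of the z=24 plane shows three brown-handled burnishers with steel pins at (319,128), (311,285) and (268,448). The purple and white look-alikes sit at the left edge. The strip of bench the arm had been hiding holds no fourth burnisher.

```bash
cat > meas.py <<'E'
from h import *
def handles(m,c,w,s):
    """rects (x,y,yaw,len,wid) of brown handle top faces in a rectified view"""
    hsv=cv2.cvtColor(m,cv2.COLOR_BGR2HSV)
    k=((hsv[...,0]<=13)&(hsv[...,1]>90)&(hsv[...,2]>45)).astype(np.uint8)*255
    k=cv2.morphologyEx(k,cv2.MORPH_OPEN,np.ones((5,5))); k=cv2.morphologyEx(k,cv2.MORPH_CLOSE,np.ones((13,13)))
    out=[]
    for q in cv2.findContours(k,cv2.RETR_EXTERNAL,cv2.CHAIN_APPROX_NONE)[0]:
        if cv2.contourArea(q)<1000*s*s: continue
        (u,v),_,_=rc=cv2.minAreaRect(q); b=cv2.boxPoints(rc)/s
        e=[b[1]-b[0],b[2]-b[1]]; L=[np.linalg.norm(i) for i in e]; d=e[int(np.argmax(L))]
        out.append((c[0]+w-v/s,c[1]+w-u/s,np.degrees(np.arctan2(-d[0],-d[1])),max(L),min(L)))
    return out,k
E
python3 - <<'E'
from meas import *
m=cv2.imread("pics/w1r.png"); hsv=cv2.cvtColor(m,cv2.COLOR_BGR2HSV)
for u,v in [(260,110),(260,145),(200,258),(250,280),(240,306),(320,410),(320,430),(300,50),(250,240)]: print((u,v),hsv[v,u])
o,k=handles(m,(440,300),180,1.6)
for i in o: print(np.array(i))
E
```

```text
(260, 110) [ 13 123 160]
(260, 145) [13 70 88]
(200, 258) [ 13 108 174]
(250, 280) [ 12 125 114]
(240, 306) [ 16 130 163]
(320, 410) [ 11 141 105]
(320, 430) [ 13 125 161]
(300, 50) [ 16 122 214]
(250, 240) [ 15 134 141]
[351.4 280.4 -76.   95.3  26.5]
[446.  321.8 -97.2  95.7  25.6]
[ 545.   316.3 -104.3   95.9   26.3]
```

Emit:
apply_moves([
  [-45, 16, -3, 0, 0, 0, 0],
  [-45, 16, -3, 0, 0, 0, 0],
  [-45, 16, -3, 0, 0, 0, 0],
  [-45, 16, -3, 0, 0, 0, 0],
  [-45, 16, -3, 0, 0, 0, 0],
  [-45, 16, -3, 0, 0, 0, 0],
  [-45, 16, -3, 0, 0, 0, 0],
  [-45, 16, -3, 0, 0, 0, 0],
  [0, 0, 0, 0, 0, 0, 0],
  [0, 0, 0, 0, 0, 0, 0],
  [0, 0, 0, 0, 0, 0, 0],
])

```text
time: 3.7
tool_pos: [563.0, -60.2, 325.4]
tcp_rot: [180.0, -0.0, 89.9]
ft_force: [1.1, 1.5, 0.2]
finger_gap: 85.5
grip_force: 0.0
```

```bash
python3 - <<'E'
from h import *
print(sensors.sense()["tool_pos"])
im,K,P=snap("wrist","w2.png"); print(P[:3,3])
a=rectify(im,K,P,22,(590,-30),150,2,1); cv2.imwrite("pics/w2a.png",a)
cv2.imwrite("pics/w2c.png",cv2.resize(im,(800,600)))
E
```

```text
[563.  -60.2 325.4]
[563.7  10.8 467.9]
```

View pics/w2a.png

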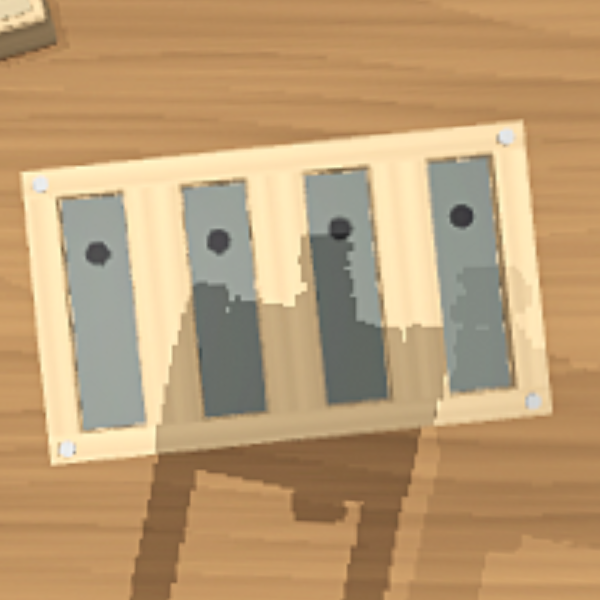

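View pics/w2c.png

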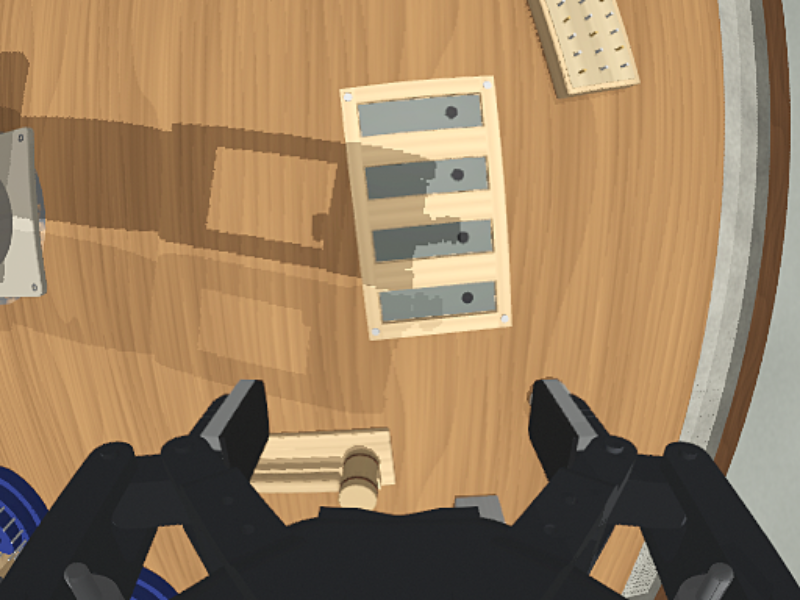

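The board corners in the rectified view are (22,172), (523,121), (552,411) and (52,465), giving 252 × 147 mm as expected, with centre (593.9,-23.6) and yaw 5.9°. The raw wrist view shows the natural-coloured mallet on its stand at about (360,470). I'll use pockets 2–4, which keeps the blades clear of the bur box. First I fly to burnisher 1, the far one.

Emit:
apply_moves([
  [46, -3, 10, 0, 0, 0, 0],
  [46, -3, 10, 0, 0, 0, 0],
  [46, -3, 10, 0, 0, 0, 0],
  [46, -3, 10, 0, 0, 0, 0],
  [46, -3, 10, 0, 0, 0, 0],
  [46, -3, 10, 0, 0, 0, 0],
  [46, -3, 10, 0, 0, 0.124, 0.3],
  [46, -3, 10, 0, 0, 0.124, 0.3],
  [0, 0, 45, 0, 0, 0, 0.3],
  [0, 0, 45, 0, 0, 0, 0.3],
  [0, 0, 35, 0, 0, 0, 0.3],
  [0, 0, 0, 0, 0, 0, 0.3],
  [0, 0, 0, 0, 0, 0, 0.3],
], force=40)

```text
time: 5.38
tool_pos: [546.8, 307.2, 122.2]
tcp_rot: [179.9, -0.1, 75.6]
ft_force: [1.2, -0.5, 0.9]
finger_gap: 59.9
grip_force: 0.0
```

```bash
python3 - <<'E'
from meas import *
s=sensors.sense(); print(s["finger_gap"]); go(542.1,304.7,100,75.7)
im,K,P=snap("wrist","w3.png")
m=rectify(im,K,P,24,(540,310),100,3,1); cv2.imwrite("pics/w3r.png",m)
for i in handles(m,(540,310),100,3)[0]: print(np.array(i))
E
```

```text
59.87511098724024
tcp [546.8 307.2 122.2] [179.9  -0.1  75.6] tool shift [-3.6 -4.  22.2] rows>= 0.3552307137687777
wz total rad -0.002
[456.2 322.3 -90.   96.7  31.7]
[ 546.5  317.1 -104.7   96.    25.7]
```

View pics/w3r.png

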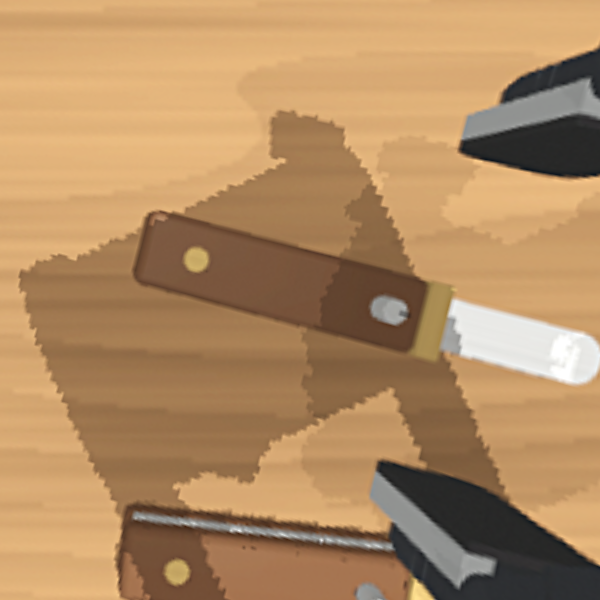

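The crop shows burnisher 1 (brown, pin up) between the fingers, at (546,317) with yaw -104.6, matching the first measurement.

Emit:
apply_moves([
  [-3, -3, 35, 0, 0, 0, 0.4],
  [0, 0, 35, 0, 0, 0, 0.4],
  [0, 0, 25, 0, 0, 0, 0.4],
  [0, 0, 18, 0, 0, 0, 0.4],
  [0, 0, 0, 0, 0, 0, 0.4],
  [0, 0, 0, 0, 0, 0, 0.9],
  [0, 0, 0, 0, 0, 0, 0.9],
  [0, 0, 0, 0, 0, 0, 0.9],
  [0, 0, 0, 0, 0, 0, 0.9],
  [0, 0, 0, 0, 0, 0, 0.9],
  [0, 0, 0, 0, 0, 0, 0.9],
])

```text
time: 6.8
tool_pos: [544.1, 304.9, 9.3]
tcp_rot: [179.9, -0.1, 75.6]
ft_force: [0.3, 0.0, 6.7]
finger_gap: 25.2
grip_force: 41.3
```

Emit:
apply_moves([
  [0, 0, -20, 0, 0, 0, 0.9],
  [0, 0, -40, 0, 0, 0, 0.9],
  [0, 0, -50, 0, 0, 0, 0.9],
  [0, 0, -40, 0, 0, 0, 0.9],
  [0, 0, 0, 0, 0, -0.175, 0.9],
  [0, 0, 0, 0, 0, -0.175, 0.9],
  [0, 0, 0, 0, 0, -0.175, 0.9],
  [0, 0, 0, 0, 0, -0.175, 0.9],
  [0, 0, 0, 0, 0, -0.175, 0.9],
  [0, 0, 0, 0, 0, -0.175, 0.9],
  [0, 0, 0, 0, 0, -0.175, 0.9],
  [0, 0, 0, 0, 0, -0.175, 0.9],
  [0, 0, 0, 0, 0, -0.175, 0.9],
  [0, 0, 0, 0, 0, -0.175, 0.9],
  [0, 0, 0, 0, 0, -0.175, 0.9],
  [0, 0, 0, 0, 0, 0, 0.9],
], force=60)

```text
time: 8.8
tool_pos: [542.6, 304.2, 158.3]
tcp_rot: [180.0, 0.0, -174.2]
ft_force: [0.4, -0.5, -0.7]
finger_gap: 24.4
grip_force: 59.6
```

Emit:
apply_moves([
  [-2.5, -47, 0, 0, 0, 0, 0.9],
  [-2.5, -47, 0, 0, 0, 0, 0.9],
  [-2.5, -47, 0, 0, 0, 0, 0.9],
  [-2.5, -47, 0, 0, 0, 0, 0.9],
  [-2.5, -47, 0, 0, 0, 0, 0.9],
  [-2.5, -47, 0, 0, 0, 0, 0.9],
  [-2.5, -47, 0, 0, 0, 0, 0.9],
  [-2.5, -47, 0, 0, 0, 0, 0.9],
  [-2.5, -47, 0, 0, 0, 0, 0.9],
  [0, 0, 30, 0, 0, 0, 0.9],
  [0, 0, 30, 0, 0, 0, 0.9],
  [0, 0, 0, 0, 0, 0, 0.9],
  [0, 0, 0, 0, 0, 0, 0.9],
  [0, 0, 0, 0, 0, 0, 0.9],
])

```text
time: 10.55
tool_pos: [609.5, -114.4, 99.5]
tcp_rot: [-179.9, 0.2, -174.2]
ft_force: [0.4, -0.2, -0.7]
finger_gap: 24.5
grip_force: 59.7
```

```bash
python3 - <<'E'
from meas import *
go(610.5,-115.4,25,185.9)
im,K,P=snap("wrist","w4.png")
cv2.imwrite("pics/w4r.png",np.hstack([rectify(im,K,P,22,(590,-40),125,3,1)[:,350:],]))
E
```

```text
tcp [ 609.5 -114.4   99.5] [-179.9    0.2 -174.2] tool shift [-0.7 -1.  74.5] rows>= 1.1925030147077498
wz total rad -0.001
```

View pics/w4.png

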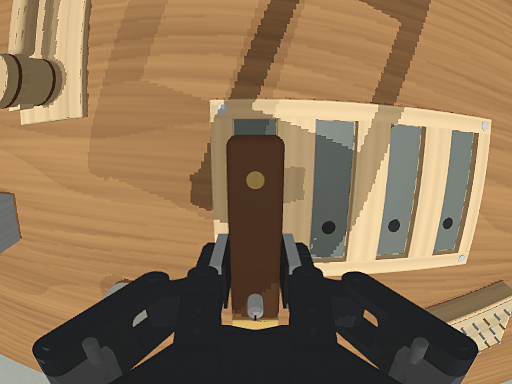

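In the wrist view the burnisher is held straight at (256,230) with its pin clear of the fingers, over pocket 4, whose rear end shows at (256,128). I lower it.

Emit:
apply_moves([
  [-1, -1, 30, 0, 0, 0, 0.9],
  [0, 0, 20, 0, 0, 0, 0.9],
  [0, 0, 12, 0, 0, 0, 0.9],
  [0, 0, 6, 0, 0, 0, 0.9],
  [0, 0, 4, 0, 0, 0, 0.9],
  [0, 0, 3, 0, 0, 0, 0.9],
  [0, 0, 0, 0, 0, 0, 0.9],
  [0, 0, 0, 0, 0, 0, 0.9],
])

```text
time: 11.6
tool_pos: [609.9, -115.4, 23.5]
tcp_rot: [-180.0, 0.1, -174.1]
ft_force: [-2.8, 0.3, 6.1]
finger_gap: 24.6
grip_force: 60.5
```

Emit:
apply_moves([
  [0, 0, 0, 0, 0, 0, 0.55],
  [0, 0, 0, 0, 0, 0, 0.55],
  [0, 0, 0, 0, 0, 0, 0.55],
  [0, 0, 0, 0, 0, 0, 0.55],
  [0, 0, -20, 0, 0, 0, 0.55],
  [0, 0, -50, 0, 0, 0, 0.5],
  [0, 0, -50, 0, 0, 0, 0.5],
  [0, 0, -30, 0, 0, 0, 0.5],
  [0, 0, 0, 0, 0, 0, 0.5],
  [0, 0, 0, 0, 0, 0, 0.5],
])

```text
time: 12.85
tool_pos: [609.1, -115.1, 172.5]
tcp_rot: [-180.0, 0.0, -174.1]
ft_force: [-0.2, 0.0, -0.9]
finger_gap: 42.6
grip_force: 0.0
```

```bash
python3 - <<'E'
from meas import *
print(sensors.sense()["finger_gap"]);go(444.5,309.9,120,82.8)
im,K,P=snap("wrist","w5.png")
m=rectify(im,K,P,38,(593,-60),110,3,1); cv2.imwrite("pics/w5r.png",m)
for i in handles(m,(593,-60),110,3)[0]: print(np.array(i))
E
```

```text
42.6398143295672
tcp [ 609.1 -115.1  172.5] [-180.     0.  -174.1] tool shift [120.3 439.6  52.4] rows>= 7.033791518092715
wz total rad -1.343
[ 598.4 -116.8 -174.2   95.8   25.3]
```

View pics/w5r.png

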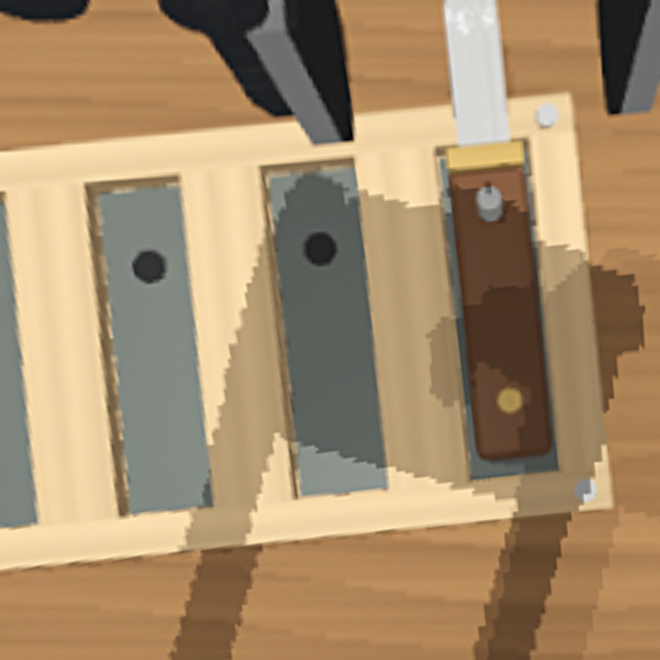

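Burnisher 1 lies in pocket 4, measured at (603.4,-116.3), within 1 mm of the pocket centre. Next is burnisher 2.

Emit:
apply_moves([
  [15, 55, 0, 0, 0, 0, 0.4],
  [15, 55, 0, 0, 0, 0, 0.4],
  [15, 55, 0, 0, 0, 0, 0.4],
  [15, 55, 0, 0, 0, 0, 0.4],
  [15, 55, 0, 0, 0, 0, 0.4],
  [15, 55, 0, 0, 0, 0, 0.4],
  [15, 55, 0, 0, 0, 0, 0.4],
  [15, 55, 0, 0, 0, 0, 0.4],
  [0, 0, 0, 0, 0, 0.18, 0.4],
  [0, 0, 0, 0, 0, 0.18, 0.4],
  [0, 0, 0, 0, 0, 0.18, 0.4],
  [0, 0, 0, 0, 0, 0.18, 0.4],
  [0, 0, 0, 0, 0, 0.18, 0.4],
  [0, 0, 0, 0, 0, 0.18, 0.4],
  [0, 0, 0, 0, 0, 0.18, 0.4],
  [0, 0, 0, 0, 0, 0.18, 0.4],
  [0, 0, 0, 0, 0, 0.18, 0.4],
  [0, 0, 0, 0, 0, 0.18, 0.4],
  [0, 0, 25, 0, 0, 0, 0.4],
  [0, 0, 0, 0, 0, 0, 0.4],
])

```text
time: 15.4
tool_pos: [442.6, 308.9, 143.7]
tcp_rot: [-179.7, 0.2, 82.7]
ft_force: [0.4, -1.4, -0.1]
finger_gap: 51.2
grip_force: 0.0
```

```bash
python3 - <<'E'
from meas import *
im,K,P=snap("wrist","w6.png")
m=rectify(im,K,P,24,(445,315),110,3,1); cv2.imwrite("pics/w6r.png",m)
for i in handles(m,(445,315),110,3)[0]: print(np.array(i))
go(444.5,309.9,9,82.8)
im,K,P=snap("top","top2.png")
E
```

```text
[351.8 290.7 -75.7  78.2  34.6]
[446.2 322.2 -97.   95.9  25.8]
tcp [443.5 309.4 145.3] [-179.8    0.2   82.7] tool shift [  1.    1.4 136.3] rows>= 2.1803586530228176
wz total rad -0.001
```

Emit:
apply_moves([
  [1, 1, 50, 0, 0, 0, 0.4],
  [0, 0, 45, 0, 0, 0, 0.4],
  [0, 0, 25, 0, 0, 0, 0.4],
  [0, 0, 16, 0, 0, 0, 0.4],
  [0, 0, 0, 0, 0, 0, 0.4],
  [0, 0, 0, 0, 0, 0, 0.9],
  [0, 0, 0, 0, 0, 0, 0.9],
  [0, 0, 0, 0, 0, 0, 0.9],
  [0, 0, 0, 0, 0, 0, 0.9],
  [0, 0, 0, 0, 0, 0, 0.9],
  [0, 0, 0, 0, 0, 0, 0.9],
], force=60)

```text
time: 16.88
tool_pos: [447.6, 311.9, 13.3]
tcp_rot: [179.8, -0.1, 82.7]
ft_force: [-0.3, -0.6, 6.3]
finger_gap: 24.1
grip_force: 60.1
```

Emit:
apply_moves([
  [0, 0, -20, 0, 0, 0, 0.9],
  [0, 0, -40, 0, 0, 0, 0.9],
  [0, 0, -50, 0, 0, 0, 0.9],
  [0, 0, -40, 0, 0, 0, 0.9],
  [0, 0, 0, 0, 0, -0.18, 0.9],
  [0, 0, 0, 0, 0, -0.18, 0.9],
  [0, 0, 0, 0, 0, -0.18, 0.9],
  [0, 0, 0, 0, 0, -0.18, 0.9],
  [0, 0, 0, 0, 0, -0.18, 0.9],
  [0, 0, 0, 0, 0, -0.18, 0.9],
  [0, 0, 0, 0, 0, -0.18, 0.9],
  [0, 0, 0, 0, 0, -0.18, 0.9],
  [0, 0, 0, 0, 0, -0.18, 0.9],
  [0, 0, 0, 0, 0, -0.18, 0.9],
  [0, 0, 0, 0, 0, 0, 0.9],
])

```text
time: 18.75
tool_pos: [446.1, 311.1, 161.6]
tcp_rot: [180.0, 0.0, -174.2]
ft_force: [-0.1, 0.4, -2.2]
finger_gap: 24.2
grip_force: 59.3
```

Emit:
apply_moves([
  [-14.5, -47.5, 0, 0, 0, 0, 0.9],
  [-14.5, -47.5, 0, 0, 0, 0, 0.9],
  [-14.5, -47.5, 0, 0, 0, 0, 0.9],
  [-14.5, -47.5, 0, 0, 0, 0, 0.9],
  [-14.5, -47.5, 0, 0, 0, 0, 0.9],
  [-14.5, -47.5, 0, 0, 0, 0, 0.9],
  [-14.5, -47.5, 0, 0, 0, 0, 0.9],
  [-14.5, -47.5, 0, 0, 0, 0, 0.9],
  [0, 0, 30, 0, 0, 0, 0.9],
  [0, 0, 30, 0, 0, 0, 0.9],
  [0, 0, 0, 0, 0, 0, 0.9],
  [0, 0, 0, 0, 0, 0, 0.9],
  [0, 0, 0, 0, 0, 0, 0.9],
  [0, 0, 0, 0, 0, 0, 0.9],
])

```text
time: 20.5
tool_pos: [601.2, -55.0, 102.8]
tcp_rot: [-180.0, 0.1, -174.2]
ft_force: [-0.8, 0.5, -1.7]
finger_gap: 24.2
grip_force: 59.5
```

```bash
python3 - <<'E'
from meas import *
go(602.4,-53.9,27.5,185.9)
im,K,P=snap("wrist","w7.png")
s=sensors.sense()
z=s["tool_pos"][2]-13.3+24   # in-hand top face height
m=rectify(im,K,P,z,(590,-55),110,3,1); cv2.imwrite("pics/w7r.png",m)
for i in handles(m,(590,-55),110,3)[0]: print(np.array(i))
# brass rivet in hand vs TCP line (should be on the tool's x axis)
E
```

```text
tcp [601.2 -55.  102.8] [-180.     0.1 -174.2] tool shift [-1.1  1.1 75.3] rows>= 1.2047753909949768
wz total rad -0.001
[ 590.9  -56.3 -174.6   97.    25.4]
```

View pics/w7r.png

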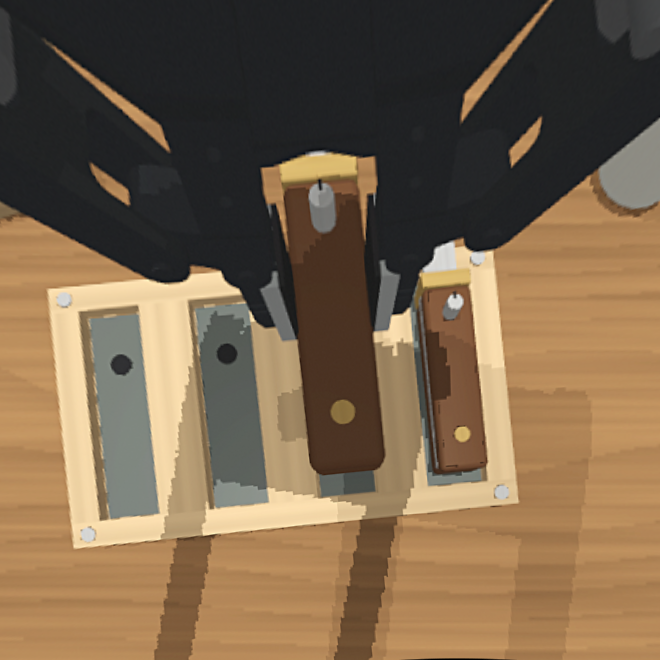

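The held burnisher's handle middle measures (595.9,-55.8) against pocket 3 at (597.1,-54.4). I shift about 1.3 mm and lower it.

Emit:
apply_moves([
  [-1.3, 1.3, 30, 0, 0, 0, 0.9],
  [0, 0, 20, 0, 0, 0, 0.9],
  [0, 0, 12, 0, 0, 0, 0.9],
  [0, 0, 6, 0, 0, 0, 0.9],
  [0, 0, 4, 0, 0, 0, 0.9],
  [0, 0, 3, 0, 0, 0, 0.9],
  [0, 0, 0, 0, 0, 0, 0.9],
  [0, 0, 0, 0, 0, 0, 0.9],
])

```text
time: 21.55
tool_pos: [602.1, -53.8, 27.3]
tcp_rot: [-180.0, 0.1, -174.1]
ft_force: [-2.3, -0.0, 5.3]
finger_gap: 24.2
grip_force: 60.3
```

Emit:
apply_moves([
  [0, 0, 0, 0, 0, 0, 0.55],
  [0, 0, 0, 0, 0, 0, 0.55],
  [0, 0, 0, 0, 0, 0, 0.55],
  [0, 0, 0, 0, 0, 0, 0.55],
  [0, 0, -20, 0, 0, 0, 0.55],
  [0, 0, -50, 0, 0, 0, 0.5],
  [0, 0, -50, 0, 0, 0, 0.5],
  [0, 0, -30, 0, 0, 0, 0.5],
  [0, 0, 0, 0, 0, 0, 0.5],
  [0, 0, 0, 0, 0, 0, 0.5],
])

```text
time: 22.8
tool_pos: [601.3, -53.6, 176.4]
tcp_rot: [-180.0, 0.0, -174.1]
ft_force: [-0.0, -0.1, 0.0]
finger_gap: 43.1
grip_force: 0.0
```

```bash
python3 - <<'E'
from meas import *
im,K,P=snap("wrist","w8.png")
m=rectify(im,K,P,38,(593,-60),110,3,1); cv2.imwrite("pics/w8r.png",m)
for i in handles(m,(593,-60),110,3)[0]: print(np.array(i))
E
```

```text
[ 592.5  -55.1 -174.4   96.4   25.2]
[ 598.1 -115.5 -175.    96.3   26.7]
```

Emit:
apply_moves([
  [27, 46, 0, 0, 0, 0, 0.4],
  [27, 46, 0, 0, 0, 0, 0.4],
  [27, 46, 0, 0, 0, 0, 0.4],
  [27, 46, 0, 0, 0, 0, 0.4],
  [27, 46, 0, 0, 0, 0, 0.4],
  [27, 46, 0, 0, 0, 0, 0.4],
  [27, 46, 0, 0, 0, 0, 0.4],
  [27, 46, 0, 0, 0, 0, 0.4],
  [0, 0, 0, 0, 0, 0.18, 0.4],
  [0, 0, 0, 0, 0, 0.18, 0.4],
  [0, 0, 0, 0, 0, 0.18, 0.4],
  [0, 0, 0, 0, 0, 0.18, 0.4],
  [0, 0, 0, 0, 0, 0.18, 0.4],
  [0, 0, 0, 0, 0, 0.18, 0.4],
  [0, 0, 0, 0, 0, 0.18, 0.4],
  [0, 0, 0, 0, 0, 0.17, 0.4],
  [0, 0, 20, 0, 0, 0, 0.4],
  [0, 0, 0, 0, 0, 0, 0.4],
  [0, 0, 0, 0, 0, 0, 0.4],
  [0, 0, 0, 0, 0, 0, 0.4],
])

```text
time: 25.35
tool_pos: [349.3, 290.5, 156.8]
tcp_rot: [180.0, -0.0, 103.9]
ft_force: [0.7, 0.5, 0.4]
finger_gap: 51.1
grip_force: 0.0
```

```bash
python3 - <<'E'
from meas import *
im,K,P=snap("wrist","w9.png")
m=rectify(im,K,P,24,(350,290),100,3,1); cv2.imwrite("pics/w9r.png",m)
for i in handles(m,(350,290),100,3)[0]: print(np.array(i))
go(348.5,292.1,9,104)
E
```

```text
[359.7 245.2 -75.6  95.1  26.3]
tcp [349.3 290.6 156.9] [180.   -0.  103.9] tool shift [  1.6  -0.6 147.9] rows>= 2.366547781403887
wz total rad -0.001
```

View pics/w9r.png

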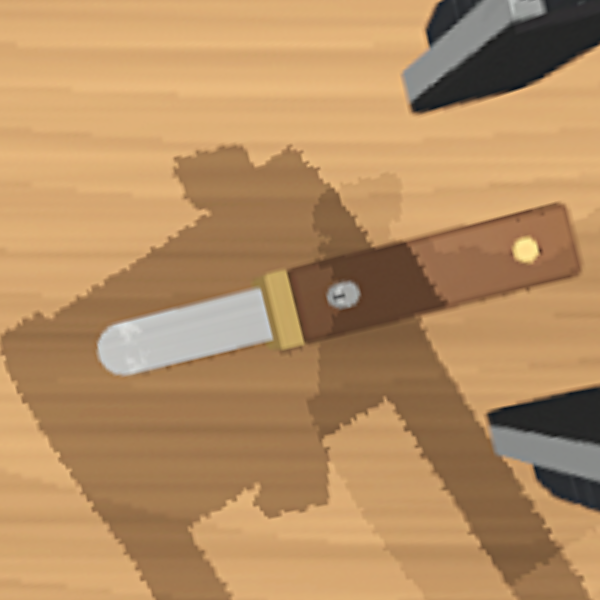

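Burnisher 3 has been knocked aside: it is now at (359.7,245.2) with yaw 104.4, pin still up. I follow it.

Emit:
apply_moves([
  [-17.5, -0.5, 0, 0, 0, -0.008, 0.4],
  [-17, -0.5, 20, 0, 0, 0, 0.4],
  [0, 0, 45, 0, 0, 0, 0.4],
  [0, 0, 40, 0, 0, 0, 0.4],
  [0, 0, 25, 0, 0, 0, 0.4],
  [0, 0, 17, 0, 0, 0, 0.4],
  [0, 0, 0, 0, 0, 0, 0.4],
  [0, 0, 0, 0, 0, 0, 0.4],
])

```text
time: 26.4
tool_pos: [357.2, 257.1, 10.3]
tcp_rot: [179.9, -0.0, 104.4]
ft_force: [0.4, -0.8, -0.3]
finger_gap: 51.1
grip_force: 0.0
```

```bash
python3 - <<'E'
from meas import *
im,K,P=snap("wrist","w10.png")
m=rectify(im,K,P,24,(350,260),100,3,1)
for i in handles(m,(350,260),100,3)[0]: print(np.array(i))
go(356.7,256.8,9,104.4)
E
```

```text
[357.6 252.7 -76.1  79.7  25.5]
tcp [357.5 257.2  10.6] [179.9  -0.  104.4] tool shift [-0.2 -0.8  1.6] rows>= 0.024877314362770384
wz total rad -0.0
```

Emit:
apply_moves([
  [0, 0, 1, 0, 0, 0, 0.9],
  [0, 0, 0, 0, 0, 0, 0.9],
  [0, 0, 0, 0, 0, 0, 0.9],
  [0, 0, 0, 0, 0, 0, 0.9],
  [0, 0, 0, 0, 0, 0, 0.9],
  [0, 0, -20, 0, 0, 0, 0.9],
  [0, 0, -40, 0, 0, 0, 0.9],
  [0, 0, -50, 0, 0, 0, 0.9],
  [0, 0, -40, 0, 0, 0, 0.9],
  [0, 0, 0, 0, 0, 0.172, 0.9],
  [0, 0, 0, 0, 0, 0.172, 0.9],
  [0, 0, 0, 0, 0, 0.172, 0.9],
  [0, 0, 0, 0, 0, 0.172, 0.9],
  [0, 0, 0, 0, 0, 0.172, 0.9],
  [0, 0, 0, 0, 0, 0.172, 0.9],
  [0, 0, 0, 0, 0, 0.172, 0.9],
  [0, 0, 0, 0, 0, 0.172, 0.9],
  [0, 0, 0, 0, 0, 0.172, 0.9],
  [0, 0, 0, 0, 0, 0.172, 0.9],
  [0, 0, 0, 0, 0, 0, 0.9],
])

```text
time: 28.95
tool_pos: [356.2, 256.6, 158.0]
tcp_rot: [180.0, 0.0, 5.9]
ft_force: [-0.7, -0.5, -1.7]
finger_gap: 24.3
grip_force: 59.3
```

Emit:
apply_moves([
  [26.7, 34, 0, 0, 0, 0, 0.9],
  [26.7, 34, 0, 0, 0, 0, 0.9],
  [26.7, 34, 0, 0, 0, 0, 0.9],
  [26.7, 34, 0, 0, 0, 0, 0.9],
  [26.7, 34, 0, 0, 0, 0, 0.9],
  [26.7, 34, 0, 0, 0, 0, 0.9],
  [26.7, 34, 0, 0, 0, 0, 0.9],
  [26.7, 34, 0, 0, 0, 0, 0.9],
  [0, 0, 30, 0, 0, 0, 0.9],
  [0, 0, 30, 0, 0, 0, 0.9],
  [0, 0, 0, 0, 0, 0, 0.9],
  [0, 0, 0, 0, 0, 0, 0.9],
  [0, 0, 0, 0, 0, 0, 0.9],
  [0, 0, 0, 0, 0, 0, 0.9],
])

```text
time: 30.7
tool_pos: [597.5, 7.9, 99.8]
tcp_rot: [180.0, -0.1, 5.9]
ft_force: [0.8, -0.1, -1.1]
finger_gap: 24.1
grip_force: 59.5
```

```bash
python3 - <<'E'
from meas import *
go(597.7,7.9,23.5,5.9)
im,K,P=snap("wrist","w11.png")
s=sensors.sense(); z=s["tool_pos"][2]-9.7+24
m=rectify(im,K,P,z,(610,5),110,3,1); cv2.imwrite("pics/w11r.png",m)
for i in handles(m,(610,5),110,3)[0]: print(np.array(i))
E
```

```text
tcp [597.5   7.9  99.8] [180.   -0.1   5.9] tool shift [ 0.  -0.  76.3] rows>= 1.2201833072042962
wz total rad -0.001
[ 594.3    7.3 -174.2   78.9   25.5]
[ 626.   -63.9 -174.2   61.    21.6]
```

View pics/w11.png

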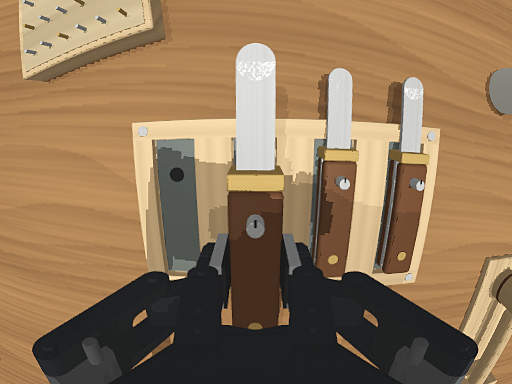

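The wrist view shows burnisher 3 held at (256,250), aligned over pocket 2 with its blade pointing away. The other two lie in pockets 3 and 4.

Emit:
apply_moves([
  [0, 0, 30, 0, 0, 0, 0.9],
  [0, 0, 20, 0, 0, 0, 0.9],
  [0, 0, 12, 0, 0, 0, 0.9],
  [0, 0, 6, 0, 0, 0, 0.9],
  [0, 0, 4, 0, 0, 0, 0.9],
  [0, 0, 3.5, 0, 0, 0, 0.9],
  [0, 0, 0, 0, 0, 0, 0.9],
  [0, 0, 0, 0, 0, 0, 0.9],
])

```text
time: 31.75
tool_pos: [597.1, 7.8, 23.4]
tcp_rot: [180.0, -0.1, 5.8]
ft_force: [0.2, -1.0, 0.2]
finger_gap: 24.3
grip_force: 59.6
```

Emit:
apply_moves([
  [0, 0, 0.5, 0, 0, 0, 0.9],
  [0, 0, 0, 0, 0, 0, 0.55],
  [0, 0, 0, 0, 0, 0, 0.55],
  [0, 0, 0, 0, 0, 0, 0.55],
  [0, 0, 0, 0, 0, 0, 0.55],
  [0, 0, -20, 0, 0, 0, 0.55],
  [0, 0, -50, 0, 0, 0, 0.5],
  [0, 0, -50, 0, 0, 0, 0.5],
  [0, 0, -50, 0, 0, 0, 0.5],
  [0, 0, -50, 0, 0, 0, 0.5],
  [-23.5, 38.5, 0, 0, 0, 0, 0.3],
  [-23.5, 38.5, 0, 0, 0, 0, 0.3],
  [-23.5, 38.5, -5, 0, 0, 0, 0.3],
  [-23.5, 38.5, -10, 0, 0, 0, 0.3],
  [-23.5, 38.5, -10, 0, 0, 0, 0.3],
  [-23.5, 38.5, -10, 0, 0, 0, 0.3],
  [-23.5, 38.5, -10, 0, 0, 0, 0.3],
  [-23.5, 38.5, -10, 0, 0, 0, 0.3],
  [0, 0, 0, 0, 0, 0, 0.3],
  [0, 0, 0, 0, 0, 0, 0.3],
])

```text
time: 34.25
tool_pos: [440.9, -317.5, 298.3]
tcp_rot: [180.0, -0.1, 5.8]
ft_force: [-0.4, 0.3, 0.4]
finger_gap: 59.8
grip_force: 0.0
```

```bash
python3 - <<'E'
from meas import *
print(sensors.sense()["tool_pos"],sensors.sense()["tcp_rot"])
im,K,P=snap("wrist","w12.png"); print(P[:3,3])
a=rectify(im,K,P,58,(440,-320),130,2.2,1)  # mallet handle top plane
b=rectify(im,K,P,38,(595,-40),130,2.2,1)
for i in handles(b,(595,-40),130,2.2)[0]: print(np.array(i))
cv2.imwrite("pics/w12r.png",a)
E
```

```text
[ 440.9 -317.5  298.3] [180.   -0.1   5.8]
[ 512.3 -310.5  440.9]
[ 584.1   -1.9 -174.8   98.    36.9]
[ 592.4  -61.7 -173.7   98.    34.8]
[ 598.1 -122.  -174.3   98.6   32.2]
```

View pics/w12r.png

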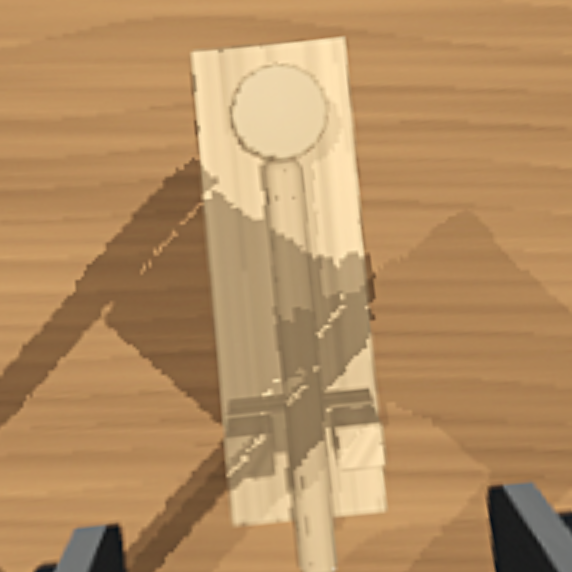

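The rectified view shows the natural-wood mallet on its stand: head circle at (279,111), radius 20.5 mm once corrected to its true height, and handle running down the fork. I get the head axis at (519,-316.4) and yaw 5.05°. The red one is elsewhere, so this is the mallet meant. I move above the grip point (469.2,-321).

Emit:
apply_moves([
  [14, 3, 40, 0, 0, 0.013, 0.4],
  [14, 3, 50, 0, 0, 0, 0.4],
  [0, 0, 50, 0, 0, 0, 0.4],
  [0, 0, 40, 0, 0, 0, 0.4],
  [0, 0, 20, 0, 0, 0, 0.4],
  [0, 0, 0, 0, 0, 0, 0.4],
  [0, 0, 0, 0, 0, 0, 0.4],
  [0, 0, 0, 0, 0, 0, 0.4],
])

```text
time: 35.3
tool_pos: [470.6, -321.9, 99.6]
tcp_rot: [179.9, -0.2, 5.1]
ft_force: [-0.1, 0.8, 0.3]
finger_gap: 51.0
grip_force: 0.0
```

```bash
python3 - <<'E'
from meas import *
go(469.2,-321,28,5.05)
im,K,P=snap("wrist","w13.png"); cv2.imwrite("pics/w13r.png",np.hstack([rectify(im,K,P,58,(480,-320),90,2.2,1),rectify(im,K,P,82,(510,-318),90,2.2,1)]))
E
```

```text
tcp [ 470.6 -321.9   99.6] [179.9  -0.2   5.1] tool shift [-1.5 -1.2 71.6] rows>= 1.14568954911359
wz total rad 0.001
```

View pics/w13r.png

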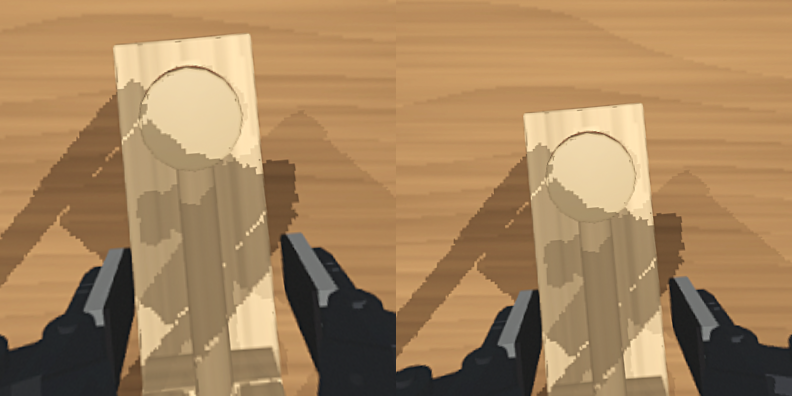

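The close-up puts the head at (519.5,-316.6), with the fingers straddling the handle. I descend and grip.

Emit:
apply_moves([
  [-1.5, -1.2, 30, 0, 0, 0, 0.4],
  [0, 0, 25, 0, 0, 0, 0.4],
  [0, 0, 16, 0, 0, 0, 0.4],
  [0, 0, 0, 0, 0, 0, 0.4],
  [0, 0, 0, 0, 0, 0, 0.4],
  [0, 0, 0, 0, 0, 0, 1],
  [0, 0, 0, 0, 0, 0, 1],
  [0, 0, 0, 0, 0, 0, 1],
  [0, 0, 0, 0, 0, 0, 1],
  [0, 0, 0, 0, 0, 0, 1],
  [0, 0, 0, 0, 0, 0, 1],
  [0, 0, 0, 0, 0, 0, 1],
], force=110)

```text
time: 36.85
tool_pos: [468.4, -320.6, 27.5]
tcp_rot: [179.9, -0.1, 5.1]
ft_force: [0.0, 0.6, 5.2]
finger_gap: 16.7
grip_force: 108.3
```

Emit:
apply_moves([
  [0, 0, -15, 0, 0, 0, 1],
  [0, 0, -30, 0, 0, 0, 1],
  [0, 0, -45, 0, 0, 0, 1],
  [0, 0, -40, 0, 0, 0, 1],
  [26.3, -38.4, 0, 0, 0, 0, 1],
  [26.3, -38.4, 0, 0, 0, 0, 1],
  [26.3, -38.4, 0, 0, 0, 0, 1],
  [26.3, -38.4, 0, 0, 0, 0, 1],
  [26.3, -38.4, 0, 0, 0, 0, 1],
  [0, 0, 30, 0, 0, 0, 1],
  [0, 0, 0, 0, 0, 0, 1],
  [0, 0, 0, 0, 0, 0, 1],
  [0, 0, 0, 0, 0, 0, 1],
])

```text
time: 38.48
tool_pos: [582.2, -117.9, 127.8]
tcp_rot: [180.0, -0.1, 5.0]
ft_force: [1.0, 0.1, -3.6]
finger_gap: 16.5
grip_force: 107.8
```

```bash
python3 - <<'E'
from meas import *
go(582.4,-117.7,75,5.1); print(sensors.sense()["finger_gap"])
im,K,P=snap("wrist","w14.png")
E
```

```text
tcp [ 582.2 -117.9  127.8] [180.   -0.1   5. ] tool shift [ 0.1 -0.2 52.8] rows>= 0.8454372331243821
wz total rad -0.001
16.542749849509143
```

View pics/w14.png

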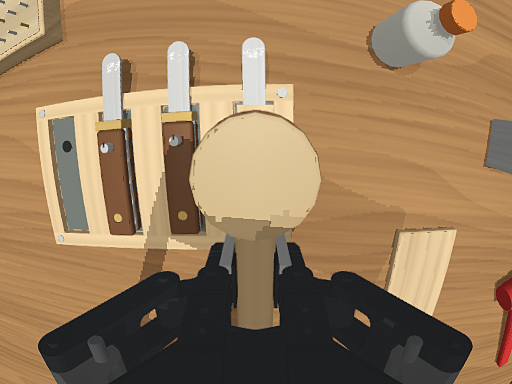

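The wrist view shows the mallet head (255,175) above pocket 4's burnisher, and the burnishers in pockets 2 and 3 with their pins up. Now I press pin 4.

Emit:
apply_moves([
  [0, 0, 25, 0, 0, 0, 1],
  [0, 0, 20, 0, 0, 0, 1],
  [0, 0, 10, 0, 0, 0, 1],
  [0, 0, 3, 0, 0, 0, 1],
  [0, 0, 3, 0, 0, 0, 1],
  [0, 0, 3, 0, 0, 0, 1],
  [0, 0, 3, 0, 0, 0, 1],
  [0, 0, 3, 0, 0, 0, 1],
  [0, 0, 2, 0, 0, 0, 1],
  [0, 0, 0, 0, 0, 0, 1],
  [0, 0, 0, 0, 0, 0, 1],
])

```text
time: 39.9
tool_pos: [582.8, -117.3, 55.3]
tcp_rot: [180.0, -0.1, 5.1]
ft_force: [-1.9, -0.1, 6.7]
finger_gap: 16.7
grip_force: 109.0
```

Emit:
apply_moves([
  [0, 0, 1, 0, 0, 0, 1],
  [0, 0, 1, 0, 0, 0, 1],
  [0, 0, 0, 0, 0, 0, 1],
  [0, 0, 0, 0, 0, 0, 1],
])

```text
time: 40.4
tool_pos: [583.4, -117.5, 55.1]
tcp_rot: [179.9, -0.2, 5.1]
ft_force: [-6.6, 1.8, 19.2]
finger_gap: 16.4
grip_force: 111.3
```

Emit:
apply_moves([
  [0, 0, -5, 0, 0, 0, 1],
  [0, 0, -15, 0, 0, 0, 1],
  [0, 0, -20, 0, 0, 0, 1],
  [-0.4, -31, 0, 0, 0, 0, 1],
  [-0.4, -31, 0, 0, 0, 0, 1],
  [0, 0, 0, 0, 0, 0, 1],
  [0, 0, 15, 0, 0, 0, 1],
  [0, 0, 7, 0, 0, 0, 1],
  [0, 0, 3, 0, 0, 0, 1],
  [0, 0, 3, 0, 0, 0, 1],
  [0, 0, 3, 0, 0, 0, 1],
  [0, 0, 3, 0, 0, 0, 1],
  [0, 0, 2, 0, 0, 0, 1],
  [0, 0, 2, 0, 0, 0, 1],
  [0, 0, 1, 0, 0, 0, 1],
  [0, 0, 1, 0, 0, 0, 1],
  [0, 0, 0, 0, 0, 0, 1],
  [0, 0, 0, 0, 0, 0, 1],
])

```text
time: 42.65
tool_pos: [577.5, -55.5, 55.1]
tcp_rot: [179.9, -0.3, 5.1]
ft_force: [-5.2, -0.4, 18.0]
finger_gap: 16.6
grip_force: 113.4
```

Emit:
apply_moves([
  [0, 0, -5, 0, 0, 0, 1],
  [0, 0, -15, 0, 0, 0, 1],
  [0, 0, -20, 0, 0, 0, 1],
  [-0.4, -31, 0, 0, 0, 0, 1],
  [-0.4, -31, 0, 0, 0, 0, 1],
  [0, 0, 0, 0, 0, 0, 1],
  [0, 0, 15, 0, 0, 0, 1],
  [0, 0, 7, 0, 0, 0, 1],
  [0, 0, 3, 0, 0, 0, 1],
  [0, 0, 3, 0, 0, 0, 1],
  [0, 0, 3, 0, 0, 0, 1],
  [0, 0, 3, 0, 0, 0, 1],
  [0, 0, 2, 0, 0, 0, 1],
  [0, 0, 2, 0, 0, 0, 1],
  [0, 0, 1, 0, 0, 0, 1],
  [0, 0, 1, 0, 0, 0, 1],
  [0, 0, 0, 0, 0, 0, 1],
  [0, 0, 0, 0, 0, 0, 1],
])

```text
time: 44.9
tool_pos: [571.3, 6.3, 55.1]
tcp_rot: [180.0, -0.3, 5.1]
ft_force: [-4.8, 0.4, 16.1]
finger_gap: 16.5
grip_force: 113.4
```

Emit:
apply_moves([
  [0, 0, -5, 0, 0, 0, 1],
  [0, 0, -15, 0, 0, 0, 1],
  [0, 0, -30, 0, 0, 0, 1],
  [0, 0, -30, 0, 0, 0, 1],
  [0, 0, -22, 0, 0, 0, 1],
  [-18, 40, 0, 0, 0, 0, 1],
  [-18, 40, 0, 0, 0, 0, 1],
  [-18, 40, 0, 0, 0, 0, 1],
  [-18, 40, 0, 0, 0, 0, 1],
  [-18, 40, 0, 0, 0, 0, 1],
  [0, 0, 0, 0, 0, 0, 1],
  [0, 0, 0, 0, 0, 0, 1],
  [0, 0, 0, 0, 0, 0, 1],
])

```text
time: 46.52
tool_pos: [497.5, -199.8, 154.3]
tcp_rot: [-180.0, 0.0, 5.2]
ft_force: [0.4, -0.6, -3.6]
finger_gap: 16.1
grip_force: 111.0
```

```bash
python3 - <<'E'
from meas import *
go(468.4,-320.6,27.5,5.1)
im,K,P=snap("wrist","w15.png")
cv2.imwrite("pics/w15c.png",cv2.resize(im,(800,600),interpolation=cv2.INTER_CUBIC))
E
```

```text
tcp [ 497.5 -199.8  154.3] [-180.     0.     5.2] tool shift [-39.8 117.8 126.7] rows>= 2.027470047375792
wz total rad 0.001
```

View pics/w15c.png

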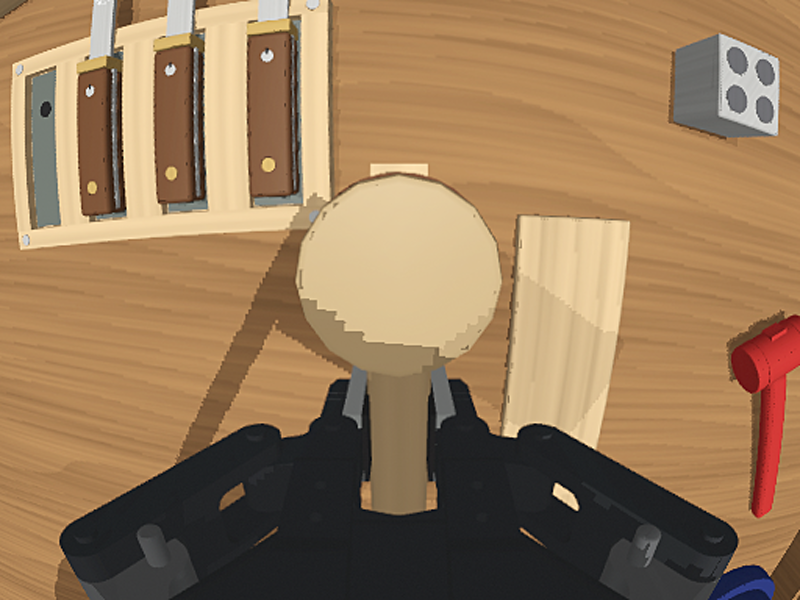

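All three pins (at (90,91), (170,69) and (266,55)) now look flush, and the burnishers are still seated. I return the mallet to its stand.

Emit:
apply_moves([
  [-13, 39, 0, 0, 0, 0, 1],
  [-13, 39, 0, 0, 0, 0, 1],
  [-13, 39, 0, 0, 0, 0, 1],
  [0, 0, 40, 0, 0, 0, 1],
  [0, 0, 35, 0, 0, 0, 1],
  [0, 0, 0, 0, 0, 0, 1],
  [0, 0, 0, 0, 0, 0, 1],
  [0, 0, 0, 0, 0, 0, 1],
  [0, 0, 0, 0, 0, 0, 1],
])

```text
time: 47.7
tool_pos: [469.7, -321.4, 81.0]
tcp_rot: [179.9, -0.1, 5.1]
ft_force: [-0.5, -0.3, -3.1]
finger_gap: 16.2
grip_force: 110.7
```

```bash
python3 - <<'E'
from meas import *
go(468.4,-320.6,27.5,5.1)
E
```

```text
tcp [ 469.7 -321.4   81. ] [179.9  -0.1   5.1] tool shift [-1.3 -1.1 53.5] rows>= 0.8561477630639575
wz total rad 0.0
```

Emit:
apply_moves([
  [-1.3, -1, 15, 0, 0, 0, 1],
  [0, 0, 15, 0, 0, 0, 1],
  [0, 0, 12, 0, 0, 0, 1],
  [0, 0, 6, 0, 0, 0, 1],
  [0, 0, 3, 0, 0, 0, 1],
  [0, 0, 1.5, 0, 0, 0, 1],
  [0, 0, 0, 0, 0, 0, 1],
  [0, 0, 0, 0, 0, 0, 1],
])

```text
time: 48.7
tool_pos: [467.8, -320.3, 27.5]
tcp_rot: [179.9, -0.0, 5.1]
ft_force: [-1.1, 0.6, 1.8]
finger_gap: 16.1
grip_force: 111.7
```

Seated, with the force rising on contact. I release and back off.

Emit:
apply_moves([
  [0, 0, 0, 0, 0, 0, 0.6],
  [0, 0, 0, 0, 0, 0, 0.5],
  [0, 0, 0, 0, 0, 0, 0.4],
  [0, 0, 0, 0, 0, 0, 0.4],
  [0, 0, 0, 0, 0, 0, 0.4],
  [0, 0, -20, 0, 0, 0, 0.4],
  [0, 0, -40, 0, 0, 0, 0.4],
  [0, 0, -50, 0, 0, 0, 0.4],
  [0, 0, -50, 0, 0, 0, 0.4],
  [0, 0, -50, 0, 0, 0, 0.4],
  [0, 0, -50, 0, 0, 0, 0.4],
  [0, 0, 0, 0, 0, 0, 0.4],
  [0, 0, 0, 0, 0, 0, 0.4],
  [0, 0, 0, 0, 0, 0, 0.4],
])

```text
time: 50.45
tool_pos: [466.7, -319.4, 285.4]
tcp_rot: [-179.9, 0.1, 5.1]
ft_force: [-0.4, -0.9, -0.2]
finger_gap: 51.3
grip_force: 0.0
```

```bash
python3 - <<'E'
from meas import *
im,K,P=snap("wrist","w16.png"); 
a=rectify(im,K,P,82,(480,-320),125,2,1); b=rectify(im,K,P,38,(595,-40),150,2,1)
h=max(len(a),len(b)); 
cv2.imwrite("pics/w16r.png",np.hstack([cv2.resize(a,(400,400)),cv2.resize(b,(400,400))]))
E
```

```text
(no output)
```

View pics/w16r.png

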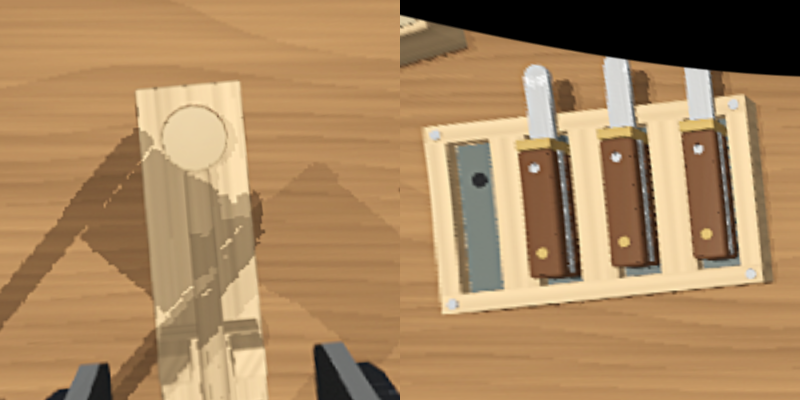

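The mallet is back on its seat: head at (195,138), which is world (518.8,-317) and within 1 mm of where I found it. All three burnishers lie in pockets 2–4 with their pins flush.

```bash
python3 -c "
from bench import r
print(r.hand_in())"
```

```text
the job is handed in; nothing more can be done
None
```

I handed the job in: all three burnishers lie in pockets 2–4, blades away, with their pins pressed flush by the mallet, and the mallet is back on its stand; no verdict came back.

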